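Tamp terracotta offcuts level in the grog bin

TASK

The terracotta offcuts in the plywood bin lean up against its end walls. Take the wide wooden tamper (not the narrow one, leave that alone) by its handle bar, hold it over the bin, then press firmly straight down until all the offcuts lie flat. Only then let go, leaving the tamper sitting level on them in the bin.

Things in the scene. Friction and masses are not known exactly. Their poses are not given: they have to be found in the camera images.
- tamper_grip (a point): Wide tamper: flat wooden board 134 (x) x 104 (y) x 12 mm, 0.22 kg, loose on the bench, with a bar handle on two end posts. This point is the centre of the bar, 70 mm above the board's underside, over its middle. The bar runs along x: 104 mm long, 26 mm wide (y), 26 mm high, open below for its middle 68 mm. z up.
- bin_floor (a point): Centre of the inner floor of the open plywood bin fixed to the bench. Inside 156 (x) x 136 (y) mm, 56 mm deep; walls and floor 8 mm thick; z up. The wide tamper's board fits in with its x along the bin's x, either way round, 11 mm free at each end and 16 mm at each side. With the offcuts lying flat, the board's underside sits 30 mm and the bar's centre 100 mm above this point.
- narrow_grip (a point): Bystander: centre of the bar of the other, narrow tamper, with the same handle and length but a board only 40 mm wide (134 x 40 x 12 mm); loose on the bench, this point 70 mm above its underside.
- bed (a point): Middle of the bin, 30 mm above its inner floor: the level of the flattened bed. Six loose offcuts, about 66 x 41 x 30 mm, 0.16 kg, lean at 45 degrees in two rows of three against the -x and +x end walls, feet inwards; their tops stand 12 mm above the rim, 21 mm from the wall. Pushed down by the board (5 to 25 N) their feet slide inwards and they drop flat.
Mind the look-alikes: they are no part of the job. Leave any grey or turquoise look-alike of the part that bears tamper_grip alone.

How it is judged:
By the outcome, as a careful person would: the job done as asked, in the order asked, and still so for the second after the job is handed in, with the robot touching nothing.
It also fails if it takes over 35 s, if anything falls off the work surface, if the arm or the gripper's body presses on something with over 40 N, if the wrist force passes 120 N, or if a joint passes its speed limit or range.

ROBOT

A 7-joint arm with a two-finger parallel gripper is mounted at the origin on the work surface. World frame = base frame: x ahead of the robot, y to its left, z up, the work surface at z = 0. Lengths are in mm, angles in rad, forces in N, time in s.
With the tool pointing down it reaches from about 400 to 875 mm from the base axis. Payload 4.4 kg.
Tool frame: the origin (TCP) lies midway between the tips of the shut fingers; the grasp point (between the pads) lies 19 mm behind it (ctrl.pinch_z is the distance from the TCP to the grasp point, in mm); z points along the fingers, y is the line along which they close (so a half turn about z gives the same grasp; the last joint's range is limited). The gripper opens to 85 mm and grips with 20 to 120 N. Pads are 22 mm wide; open, the fingers measure 114 mm over their backs; the gripper's body (76 mm by 85 mm) begins 54 mm behind the grasp point. The pads swing forward as they close: fully open they stand 13 mm farther back than shut.
Start: joints at [1.133, 0.628, 0.038, 1.517, -0.027, 0.996, -0.02], TCP at [236.17, -605.592, 197.113] pointing down, gripper open.
Joint ranges: [-3.06, 3.06], [-0.37, 2.12], [-1.25, 1.32], [0.18, 2.47], [-1.1, 4.24], [0.23, 1.98], [-2.94, 2.94]. Speed limits (rad/s): [2.57, 2.57, 3.14, 3.14, 3.14, 3.14, 3.14].

INTERFACE

Orientations are given as [roll, pitch, yaw] about the fixed x, y, z axes, in that order (R = Rz(yaw) Ry(pitch) Rx(roll)).
In Python, from cell import read_state, cams, order, ctrl gives the robot as it stands.
- The arm moves only by the tool move_arm, never from a script. Its argument "targets" is text: rows parted by semicolons, each of 7 numbers parted by spaces: the gripper's target within -1 to 1 (fully open at 1, half-way at 0, shut at -1), then the shift along the tool's x, y, z in cm, then the turn, a rotation vector about the tool's x, y, z in degrees. A call has 1 to 5 rows; each row shifts and turns the commanded pose from where the row before left it, along the tool's axes as they then stand; what a row does not reach is not made up. A row lasts 1/12 s, in which the tool goes at most 41.7 mm and 7.16 degrees, less where a joint would pass 70% of its speed; a pose out of reach is approached as far as the arm can. A call with a gripper value outside its range is refused whole. The fingers move at their own pace and stop on an object; the grip force is fixed at half the most. Time passes only in rows, so rows that do not move let the fingers close. It gives the time, the measured TCP pose, the force, the opening and the grip force at its end, in the units of the state.
- read_state(): the state, without advancing time (a new reading comes with each control period).
- cams.get_image(name): name is "scene" or "top"; returns a dict with "color" (384x512x3 uint8, red, green, blue), "fovy" (degrees; the focal length in pixels is half the picture's height over the tangent of half this angle, whatever the lens; pixels are square), "cx", "cy" (the principal point, pixels), "k1" (the pictures are not rectified: a ray, as slopes to the right and down, at radius r is drawn at 1 + k1 r^2 times it, then the intrinsics apply), "rvec" (rotation vector, rad) and "tvec" (3), from world to camera coordinates, as OpenCV has them. Camera axes: x right, y down, z forward; pixel columns grow to the right and rows downward; lengths in mm; the calibration is good to about 2 mm. A picture is of the moment at which its call begins. There is no depth.
- order.finish_job(): hands the job in; it is judged then, once.
The state is a dict: "clock": time; "qpos": joint angles; "qd": joint speeds; "tau": joint torques, N m; "eef_pos": TCP position; "tool_rot": TCP orientation; "force": force on the tool from outside, world axes, zero at the start; "torque": the same for the moment, N m; "width": finger opening in mm; "gripper_force": force on a finger pad.
Only numpy, scipy, OpenCV 4.12 (cv2) and the standard library are available. Lean on these libraries where they do the work, as an engineer would, in place of code of your own. Each camera call takes 0.05 s, during which the arm holds its last target. There are 200 camera calls.

## Working session

There is one attempt and no reset: what is moved stays moved. The work goes in short steps, Python scripts to look and compute and a tool call to move; the robot and the scene stay as the last step left them, time stands still between calls to the robot, and variables do not carry over. Pictures are saved under pics/ and viewed, at most 10 in all, crops included, and the job is handed in when it is done.

Besides the shell and the picture viewer there is one more tool, called after "Emit:" as name(argument=value, ...) on one line, values as JSON. move_arm: Moves the arm, as the interface text tells. Its arguments: {"type":"object","properties":{"targets":{"type":"string"}},"required":["targets"]}

```bash
mkdir -p pics; cat > h.py <<'E'
import numpy as np, cv2
from cell import read_state, cams, order, ctrl
def grab(n,f):
    d=cams.get_image(n); cv2.imwrite(f,cv2.resize(d["color"][:,:,::-1],(768,576),interpolation=cv2.INTER_CUBIC)); np.save(f[:-4],d,allow_pickle=True); return d
def KR(d):
    f=192/np.tan(np.radians(d["fovy"])/2); return f,cv2.Rodrigues(np.array(d["rvec"],float))[0],np.array(d["tvec"],float)
def px2w(d,u,v,z):
    f,R,t=KR(d); a=np.array([(u-d["cx"])/f,(v-d["cy"])/f]); s=a.copy()
    for _ in range(30): s=a/(1+d["k1"]*(s@s))
    r=R.T@np.r_[s,1]; c=-R.T@t; return c+r*(z-c[2])/r[2]
def w2px(d,p):
    f,R,t=KR(d); q=R@np.array(p,float)+t; s=q[:2]/q[2]; s=s*(1+d["k1"]*(s@s)); return f*s+[d["cx"],d["cy"]]
E
python3 - <<'E'
from h import *
for n in("scene","top"):
    d=grab(n,f"pics/{n}0.png"); f,R,t=KR(d); print(n,f,-R.T@t,R.T[:,2],d["k1"])
print(read_state(),ctrl.pinch_z)
E
```

```text
scene 350.49677881046176 [1019.94127382   87.84367384  696.67089391] [-0.65986327 -0.22513368 -0.7168649 ] -0.053926862622629856
top 355.57407746965407 [301.18100167 -89.39830473 955.56905536] [ 0.16182513 -0.02495439 -0.98650388] 0.013142020008752777
{'clock': 0.1, 'qpos': array([ 1.13318779,  0.62925278,  0.03844951,  1.51827278, -0.02700825,
        0.99630972, -0.02003388]), 'qd': array([ 0.00092842, -0.00139372,  0.00039249, -0.00184382, -0.00068206,
        0.000203  , -0.00130214]), 'tau': array([ 2.30898841e-03, -5.64543128e+01,  1.23027977e+00, -1.93979323e+01,
        1.13264448e-02,  5.41772519e-03,  3.37443294e-05]), 'eef_pos': array([ 235.94597884, -604.9933288 ,  196.28021103]), 'tool_rot': array([-3.13986807e+00,  1.35154890e-05,  3.71766226e-01]), 'force': array([ 0.16390476,  0.32422341, -0.80494031]), 'torque': array([-0.06494936,  0.01375206,  0.04602087]), 'gripper_force': 0.0, 'width': 85.51996084173716} 18.700000000000003
```

View pics/scene0.png

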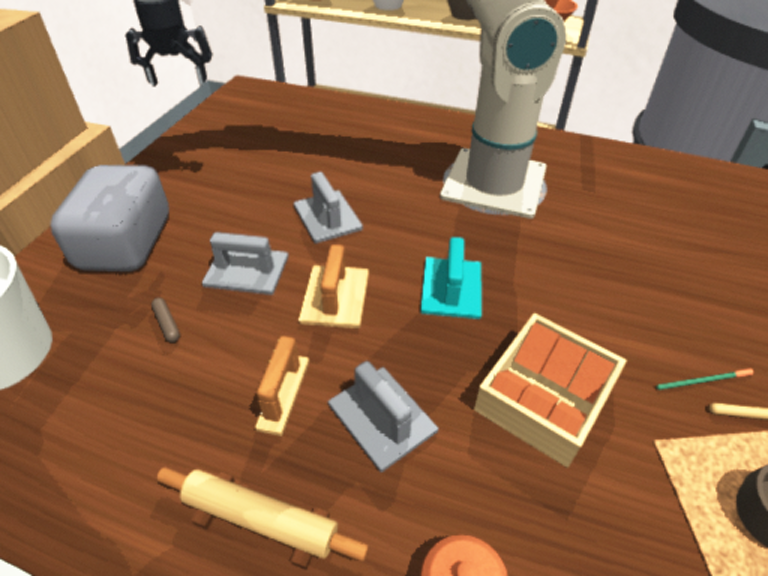

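View pics/top0.png

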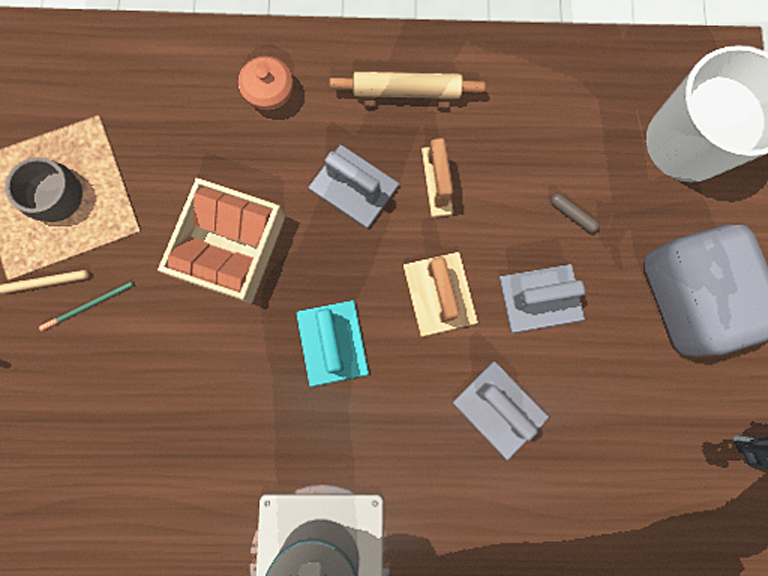

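Top picture: the handled tampers are wood wide (440,293), wood narrow (439,177), turquoise (332,343), and grey at (354,186), (543,297) and (501,410). The wide wooden one at (440,293) fits the description: wood-coloured, with a board much broader than the narrow one. The bin is at (222,240). I'll confirm in an enlarged crop.

```bash
python3 - <<'E'
from h import *
d=np.load("pics/top0.npy",allow_pickle=True).item()
c=d["color"][:,:,::-1]
a=c[160:232,260:328];b=c[112:208,100:196]
a=cv2.resize(a,(400,424),interpolation=cv2.INTER_CUBIC) ; b=cv2.resize(b,(400,400),interpolation=cv2.INTER_CUBIC)
im=np.zeros((424,800,3),np.uint8); im[:,:400]=a; im[:400,400:]=b
cv2.imwrite("pics/crop.png",im)
E
```

```text
(no output)
```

View pics/crop.png

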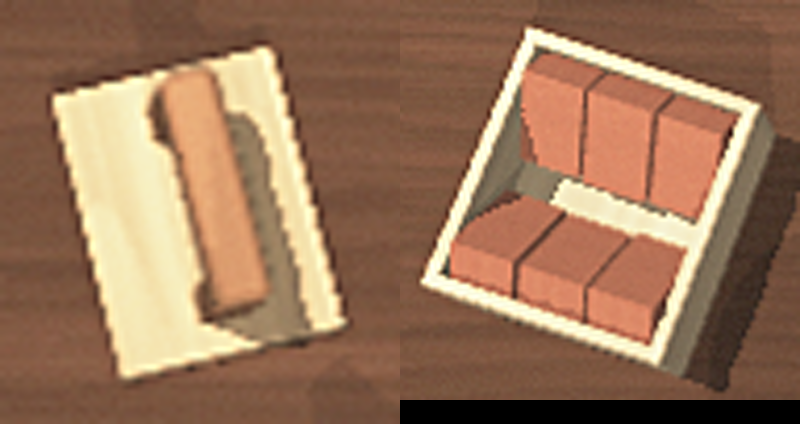

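```bash
cat > m.py <<'E'
from h import *
d=np.load("pics/top0.npy",allow_pickle=True).item()
def quad(pts,x0,y0,s,z,ox=0):
    P=np.array([px2w(d,x0+(u-ox)/s-.5+.5/s,y0+v/s-.5+.5/s,z)[:2] for u,v in pts]); e=np.roll(P,-1,0)-P
    print(P.mean(0).round(1),np.linalg.norm(e,axis=1).round(1),np.degrees(np.arctan2(e[:,1],e[:,0])).round(1)); return P
quad([(54,97),(270,47),(345,326),(124,379)],260,160,5.885,12)
quad([(527,28),(762,104),(660,364),(424,283)],100,112,4.167,64,400)
quad([(160,80),(216,70),(268,300),(212,312)],260,160,5.885,83)
E
python3 m.py
python3 - <<'E'
import sys; sys.path.insert(0,'.')
from h import *
from scipy.spatial.transform import Rotation as Ro
s=read_state(); print(Ro.from_euler('xyz',s["tool_rot"]).as_matrix().round(3))
E
```

```text
[ 447.1 -203.3] [103.2 133.4 103.6 133.3] [ -75.9 -165.9  104.    14. ]
[531.3 179.5] [154.6 172.7 151.7 170.5] [-107.5  161.7   71.7  -17.3]
[ 445.3 -201.4] [ 24.5 100.8  24.2 101.5] [ -78.9 -167.9  102.7   12.2]
[[ 0.932  0.363 -0.001]
 [ 0.363 -0.932  0.002]
 [-0.    -0.002 -1.   ]]
```

Emit:
move_arm(targets="1 0 0 0 0 0 3.65; 1 0 0 0 0 0 3.65; 1 2 -2.26 0 0 0 0; 1 2 -2.26 0 0 0 0; 1 2 -2.26 0 0 0 0")

```text
clock: 0.52
eef_pos: [277.9, -524.1, 196.4]
tool_rot: [-3.141, 0.0, 0.243]
force: [0.8, 0.5, -0.2]
width: 85.5
gripper_force: 0.0
```

Emit:
move_arm(targets="1 2 -2.26 0 0 0 0; 1 2 -2.26 0 0 0 0; 1 2 -2.26 0 0 0 0; 1 2 -2.26 0 0 0 0; 1 2 -2.26 0 0 0 0")

```text
clock: 0.93
eef_pos: [347.9, -389.8, 196.9]
tool_rot: [-3.141, 0.0, 0.244]
force: [1.8, 0.8, 0.3]
width: 85.4
gripper_force: 0.0
```

Emit:
move_arm(targets="1 2 -2.26 0 0 0 0; 1 2 -2.26 0 0 0 0; 1 2 -2.26 0 0 0 0; 1 2 -2.26 0 0 0 0; 1 2 -2.26 0 0 0 0")

```text
clock: 1.35
eef_pos: [417.6, -256.1, 196.9]
tool_rot: [-3.141, 0.0, 0.244]
force: [1.4, 0.5, -0.6]
width: 85.2
gripper_force: 0.0
```

Emit:
move_arm(targets="1 2 -2.26 0 0 0 0; 1 2 -2.26 0 0 0 0; 1 0 0 0 0 0 0; 1 0 0 0 0 0 0")

```text
clock: 1.68
eef_pos: [445.9, -202.1, 196.9]
tool_rot: [-3.141, 0.0, 0.249]
force: [-0.5, -0.5, -0.8]
width: 85.4
gripper_force: 0.0
```

Emit:
move_arm(targets="1 0 0 2.9 0 0 0; 1 0 0 2.9 0 0 0; 1 0 0 2.9 0 0 0; 1 0 0 2.9 0 0 0; 1 0 0 2.0 0 0 0")

```text
clock: 2.1
eef_pos: [443.3, -205.2, 58.9]
tool_rot: [-3.141, 0.003, 0.242]
force: [-0.3, -0.1, -0.0]
width: 86.1
gripper_force: 0.0
```

```bash
python3 - <<'E'
from h import *
a=cams.get_image("scene")["color"][150:262,160:320]; b=cams.get_image("top")["color"][150:262,240:350]
im=np.hstack([cv2.resize(a,(400,400),interpolation=cv2.INTER_CUBIC),cv2.resize(b,(400,400),interpolation=cv2.INTER_CUBIC)])
cv2.imwrite("pics/c1.png",im[:,:,::-1]); print(read_state()["force"])
E
```

```text
[ 0.09497344 -0.75127589  1.56326937]
```

View pics/c1.png

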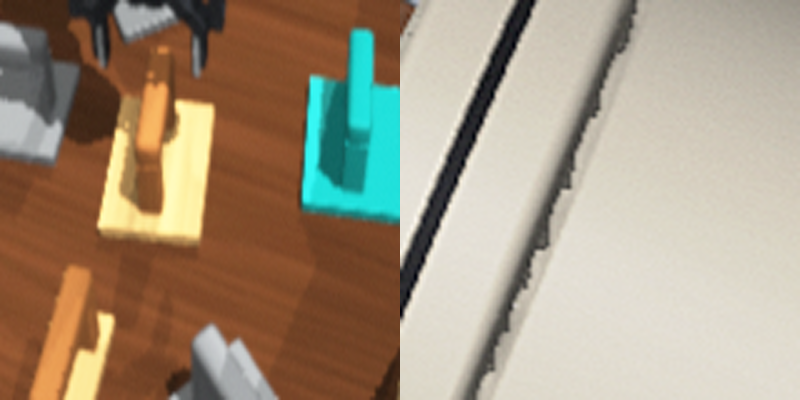

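The scene crop (left) shows the fingertips at (103,60) and (198,70), while the bar runs from (160,60) to (150,150). The gripper straddles the bar's far end, not its middle. I'll check this by projection.

```bash
python3 - <<'E'
from h import *
d=cams.get_image("scene"); s=np.array([400/160,400/112])
for p in [(443.3,-205.2,59),(446.5,-202.7,83),(446.5,-202.7,12)]:
    print(p,w2px(d,p).round(1),((w2px(d,p)-[160,150])*s).round())
# scene measurement: board corners (crop px)
P=[]
for u,v,z in [(124,95,12),(215,102,12),(198,240,12),(99,232,12)]:
    q=np.array([u,v])/s+[160,150]-.5; P.append(px2w(d,*q,z)); print(P[-1].round(1))
print(np.mean(P,0))
for u,v in [(103,60),(198,70)]:
    q=np.array([u,v])/s+[160,150]-.5; print(px2w(d,*q,59).round(1))
print(read_state()["eef_pos"],read_state()["qpos"].round(3))
E
```

```text
(443.3, -205.2, 59) [221.5 181.1] [154. 111.]
(446.5, -202.7, 83) [221.3 175.5] [153.  91.]
(446.5, -202.7, 12) [223.1 194.7] [158. 159.]
[ 393.9 -267.6   12. ]
[ 367.2 -168.4   12. ]
[ 503.3 -135.9   12. ]
[ 530.  -233.1   12. ]
[ 448.60965804 -201.25416196   12.        ]
[ 409.8 -280.4   59. ]
[ 386.  -179.9   59. ]
[ 443.41630421 -204.84276382   60.05036209] [ 0.356  0.624  0.027  2.079 -0.036  0.442 -0.918]
```

```bash
python3 - <<'E'
from h import *
d=np.load("pics/scene0.npy",allow_pickle=True).item()
print((w2px(d,(236,-605,196))*1.5).round(1),(w2px(d,(236,-605,215))*1.5).round(1))
a=d["color"][0:70,70:154]
d=cams.get_image("scene"); b=d["color"][140:210,180:264]
print((w2px(d,(443.4,-204.8,60))-[180,140])*400/84,(w2px(d,(443.4,-204.8,73))-[180,140])*400/84)
im=np.hstack([cv2.resize(x,(400,333),interpolation=cv2.INTER_CUBIC) for x in(a,b)])
cv2.imwrite("pics/c2.png",im[:,:,::-1])
E
```

```text
[184.5 106.6] [182.   97.6]
[198.11876631 194.88617593] [196.51915332 177.66141327]
```

View pics/c2.png

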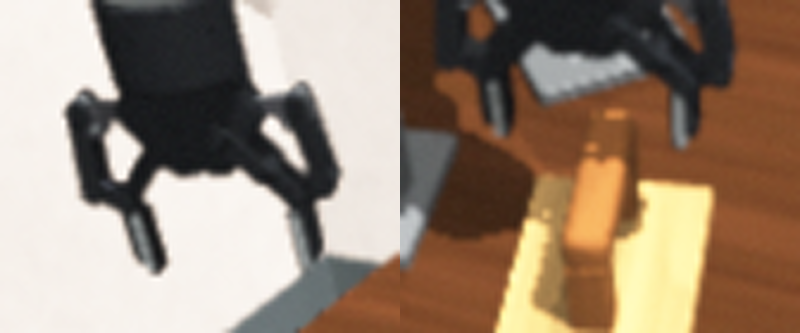

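```bash
python3 - <<'E'
from h import *
d=np.load("pics/top0.npy",allow_pickle=True).item(); e=np.load("pics/scene0.npy",allow_pickle=True).item()
print("base",w2px(d,(0,0,10))*1.5,w2px(e,(0,0,10))*1.5)
for dx,dz in((0,13),(0,45),(-27,13)):
    p=np.array([236+dx,-605,196+dz]); y=np.array([.363,-.932,0])*46
    for q in(p-y,p+y): print(dx,dz,((w2px(d,q)-[452,270])*400/60).round(),end=' ')
    print()
c=d["color"][270:330,452:512]; b=d["color"][310:384,160:260]
im=np.hstack([cv2.resize(c,(400,400),interpolation=cv2.INTER_CUBIC),cv2.resize(b,(400,400),interpolation=cv2.INTER_CUBIC)])
cv2.imwrite("pics/c3.png",im[:,:,::-1])
E
```

```text
base [318.65354657 560.02344284] [494.79134366 178.31902774]
0 13 [185. 151.] 0 13 [449.  43.] 
0 45 [255. 164.] 0 45 [530.  51.] 
-27 13 [194. 242.] -27 13 [459. 133.]
```

View pics/c3.png

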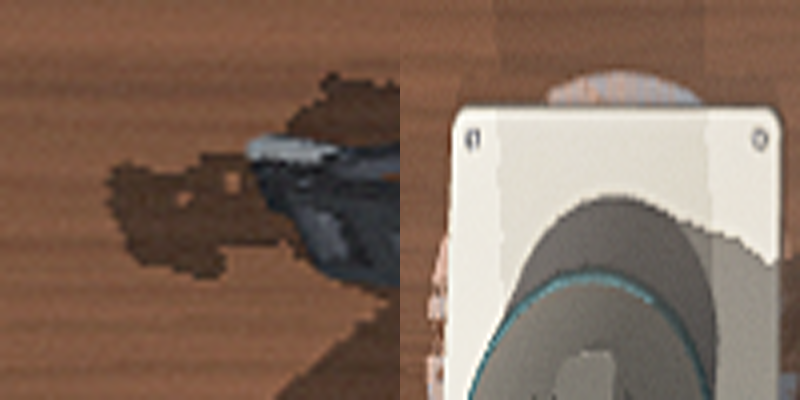

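The top crop puts the visible fingertip at (250,150). That means x/y are right, but the tips look about 30 mm higher than the reading suggests. I'll close the fingers here as a harmless test: they stop at 26 mm if they're beside the bar, or shut if they're above it.

Emit:
move_arm(targets="-1 0 0 0 0 0 0; -1 0 0 0 0 0 0; -1 0 0 0 0 0 0; -1 0 0 0 0 0 0; -1 0 0 0 0 0 0")

```text
clock: 2.72
eef_pos: [445.7, -204.2, 61.8]
tool_rot: [3.141, -0.001, 0.245]
force: [-0.3, 0.7, -0.4]
width: 25.6
gripper_force: 0.0
```

Emit:
move_arm(targets="-1 0 0 0 0 0 0; -1 0 0 0 0 0 0; -1 0 0 0 0 0 0")

```text
clock: 2.97
eef_pos: [445.3, -204.1, 61.2]
tool_rot: [3.142, -0.0, 0.244]
force: [0.1, -0.2, 0.1]
width: 0.1
gripper_force: 0.0
```

```bash
python3 - <<'E'
from h import *
d=cams.get_image("scene"); b=d["color"][140:210,180:264]
cv2.imwrite("pics/c4.png",cv2.resize(b,(672,560),interpolation=cv2.INTER_CUBIC)[:,:,::-1])
for z in(60,70,80,90,100): print(z,((w2px(d,(445.3,-203.5,z))-[180,140]+.5)*8).round(1))
print(read_state()["eef_pos"])
E
```

```text
60 [338.2 336.3]
70 [336.2 314.1]
80 [334.1 291.5]
90 [332.  268.6]
100 [329.8 245.3]
[ 445.23348893 -204.03963436   61.12748768]
```

View pics/c4.png

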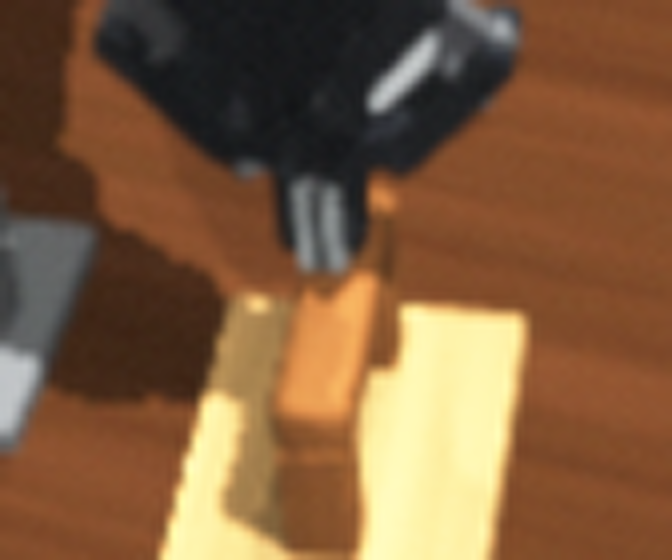

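Shut tips show at (322,268), which is z≈90 while the reading says 61. So the true height is the reading plus about 29 mm, and y is about 3 mm low. I'll open, correct and descend.

Emit:
move_arm(targets="1 0 -0.15 0 0 0 0; 1 0 -0.15 0 0 0 0; 1 0 0 0 0 0 0; 1 0 0 0 0 0 0; 1 0 0 0 0 0 0")

```text
clock: 3.43
eef_pos: [444.5, -201.2, 61.1]
tool_rot: [3.142, -0.0, 0.244]
force: [0.4, -0.5, -0.5]
width: 60.5
gripper_force: 0.0
```

Emit:
move_arm(targets="1 0 0 0 0 0 0; 1 0 0 0 0 0 0; 1 0 0 1.3 0 0 0; 1 0 0 1.4 0 0 0; 1 0 0 1.3 0 0 0")

```text
clock: 3.85
eef_pos: [444.8, -201.4, 20.8]
tool_rot: [3.141, -0.001, 0.244]
force: [-0.8, 0.4, -0.2]
width: 85.5
gripper_force: 0.0
```

Emit:
move_arm(targets="-1 0 0 0 0 0 0; -1 0 0 0 0 0 0; -1 0 0 0 0 0 0; -1 0 0 0 0 0 0; -1 0 0 0 0 0 0")

```text
clock: 4.27
eef_pos: [445.2, -201.6, 21.9]
tool_rot: [3.14, -0.001, 0.244]
force: [2.0, -0.8, -0.3]
width: 25.6
gripper_force: 11.7
```

Emit:
move_arm(targets="-1 0 0 0 0 0 0; -1 0 0 0 0 0 0; -1 0 0 0 0 0 0")

```text
clock: 4.52
eef_pos: [445.2, -201.6, 21.9]
tool_rot: [3.14, -0.001, 0.244]
force: [-0.1, -0.8, 6.8]
width: 25.0
gripper_force: 59.7
```

Emit:
move_arm(targets="-1 0 0 -2.0 0 0 0; -1 0 0 -2.8 0 0 4; -1 0 0 -2.8 0 0 4; -1 0 0 -2.8 0 0 4; -1 0 0 -2.6 0 0 4")

```text
clock: 4.93
eef_pos: [444.1, -200.9, 152.5]
tool_rot: [-3.141, 0.0, -0.038]
force: [1.0, -0.4, -2.3]
width: 25.3
gripper_force: 59.9
```

Emit:
move_arm(targets="-1 0 0 0 0 0 4; -1 0 0 0 0 0 4; -1 0 0 0 0 0 4; -1 0 0 0 0 0 3.8; -1 0 0 0 0 0 0")

```text
clock: 5.35
eef_pos: [444.1, -200.8, 151.0]
tool_rot: [-3.142, 0.001, -0.312]
force: [-0.0, -0.0, -2.6]
width: 25.0
gripper_force: 59.9
```

Emit:
move_arm(targets="-1 -0.28 -2 0 0 0 0; -1 -0.28 -3 0 0 0 0; -1 -0.28 -3 0 0 0 0; -1 -0.28 -3 0 0 0 0; -1 -0.28 -3 0 0 0 0")

```text
clock: 5.77
eef_pos: [473.7, -62.2, 151.0]
tool_rot: [-3.142, 0.001, -0.309]
force: [1.2, -0.2, -2.1]
width: 24.8
gripper_force: 59.8
```

Emit:
move_arm(targets="-1 -0.28 -3 0 0 0 0; -1 -0.28 -3 0 0 0 0; -1 -0.28 -3 0 0 0 0; -1 -0.28 -3 0 0 0 0; -1 -0.28 -3 0 0 0 0")

```text
clock: 6.18
eef_pos: [506.1, 85.0, 150.9]
tool_rot: [3.141, 0.001, -0.308]
force: [1.0, 0.3, -2.8]
width: 25.3
gripper_force: 59.8
```

Emit:
move_arm(targets="-1 -0.28 -3 0 0 0 0; -1 -0.28 -3 0 0 0 0; -1 -0.28 -3 0 0 0 0; -1 0 -1 0 0 0 0; -1 0 0 0 0 0 0")

```text
clock: 6.6
eef_pos: [529.0, 185.6, 150.6]
tool_rot: [-3.14, 0.001, -0.303]
force: [-0.1, -0.5, -1.4]
width: 24.6
gripper_force: 59.9
```

```bash
python3 - <<'E'
from h import *
d=grab("scene","pics/s5.png"); s=read_state(); print(s["eef_pos"],s["tool_rot"],s["width"],s["force"])
b=d["color"][140:320,280:460]; cv2.imwrite("pics/c5.png",cv2.resize(b,(600,600),interpolation=cv2.INTER_CUBIC)[:,:,::-1])
E
```

```text
[528.54016688 182.52297067 150.57864042] [ 3.14121402e+00  8.50790273e-04 -3.06370124e-01] 25.207885132947386 [-0.34725925 -1.48286116 -2.58506261]
```

View pics/c5.png

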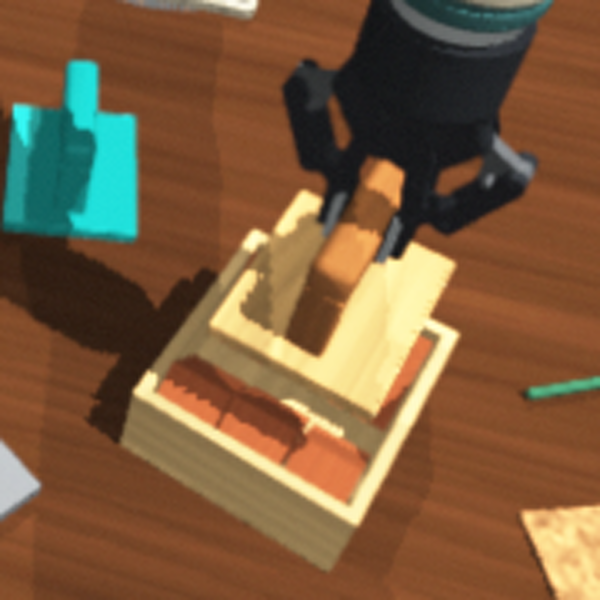

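The tamper is held level over the bin. Board corners are about (212,325), (374,407), (456,264) and (306,190). Bin rim corners are about (135,392), (357,522), (460,333) and (258,232).

```bash
python3 - <<'E'
from h import *
d=np.load("pics/s5.npy",allow_pickle=True).item()
def q(pts,z):
    P=np.array([px2w(d,280+(u+.5)/(600/180)-.5,140+(v+.5)/(600/180)-.5,z)[:2] for u,v in pts]); e=np.roll(P,-1,0)-P
    print(z,P.round(0).tolist(),P.mean(0).round(1),((P[1]+P[2]-P[0]-P[3])/2).round(0),np.linalg.norm(e,axis=1).round(1),np.degrees(np.arctan2(e[:,1],e[:,0])).round(1))
for z in(136,140.7,145): q([(212,325),(374,407),(456,264),(306,190)],z)
q([(135,392),(357,522),(460,333),(258,232)],64)
E
```

```text
136 [[577.0, 118.0], [604.0, 214.0], [480.0, 255.0], [448.0, 158.0]] [527.1 186.2] [29. 97.] [ 99.8 130.2 102.2 135.6] [  74.6  161.5 -108.5  -17.5]
140.7 [[581.0, 117.0], [607.0, 213.0], [485.0, 254.0], [452.0, 158.0]] [531.2 185.4] [29. 96.] [ 99.  129.1 101.3 134.5] [  74.6  161.5 -108.5  -17.5]
145 [[584.0, 117.0], [610.0, 212.0], [489.0, 253.0], [457.0, 157.0]] [535.  184.6] [29. 95.] [ 98.2 128.1 100.5 133.4] [  74.6  161.5 -108.5  -17.5]
64 [[589.0, 84.0], [634.0, 227.0], [472.0, 281.0], [427.0, 139.0]] [530.6 182.6] [ 45. 142.] [150.1 170.9 148.7 170.4] [  72.3  161.5 -107.4  -19. ]
```

Emit:
move_arm(targets="-1 0 0.1 1.5 0 0 0; -1 0 0 1.5 0 0 0; -1 0 0 1.2 0 0 0; -1 0 0 0 0 0 0")

```text
clock: 6.98
eef_pos: [526.5, 177.4, 107.0]
tool_rot: [3.137, 0.004, -0.312]
force: [0.2, -0.0, -2.7]
width: 25.0
gripper_force: 59.8
```

Emit:
move_arm(targets="-1 0 0 0.4 0 0 0; -1 0 0 0.4 0 0 0; -1 0 0 0.4 0 0 0; -1 0 0 0.3 0 0 0; -1 0 0 0 0 0 0")

```text
clock: 7.4
eef_pos: [528.7, 180.2, 94.0]
tool_rot: [3.142, 0.0, -0.311]
force: [-0.2, -0.6, -1.8]
width: 25.0
gripper_force: 59.9
```

Emit:
move_arm(targets="-1 0 0 0.4 0 0 0; -1 0 0 0.4 0 0 0; -1 0 0 0.4 0 0 0; -1 0 0 0 0 0 0")

```text
clock: 7.73
eef_pos: [528.0, 180.2, 81.1]
tool_rot: [3.141, 0.001, -0.31]
force: [-0.2, -0.6, -2.4]
width: 25.1
gripper_force: 59.9
```

Emit:
move_arm(targets="-1 0 0 0.3 0 0 0; -1 0 0 0.3 0 0 0; -1 0 0 0.3 0 0 0; -1 0 0 0 0 0 0")

```text
clock: 8.07
eef_pos: [528.3, 180.2, 72.5]
tool_rot: [3.141, 0.001, -0.311]
force: [-0.4, -0.5, -1.9]
width: 24.8
gripper_force: 59.9
```

```bash
python3 - <<'E'
from h import *
d=grab("scene","pics/s6.png"); s=read_state(); print(s["eef_pos"],s["tool_rot"],s["width"],s["force"])
b=d["color"][140:320,280:460]; cv2.imwrite("pics/c6.png",cv2.resize(b,(600,600),interpolation=cv2.INTER_CUBIC)[:,:,::-1])
E
```

```text
[528.47531458 180.20438429  72.73456346] [ 3.14111924e+00  5.85472376e-04 -3.10719578e-01] 25.072558040570787 [-0.19573069 -0.47369198 -1.06560514]
```

View pics/c6.png

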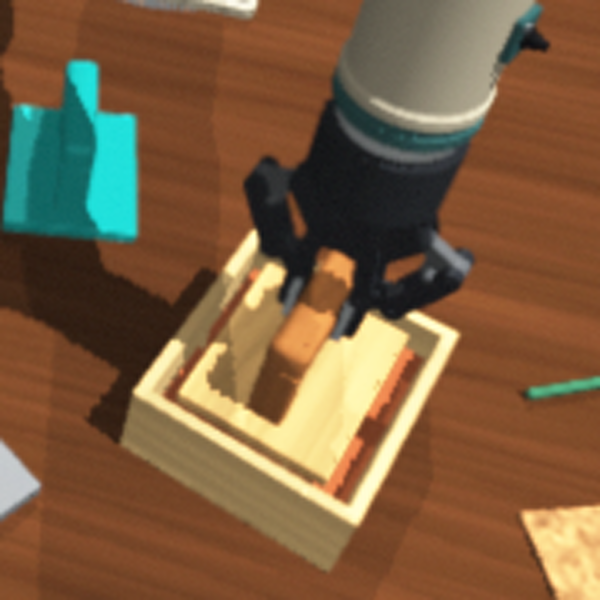

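```bash
python3 - <<'E'
from h import *
from scipy.optimize import least_squares
def fit(f,pts):
    d=np.load(f,allow_pickle=True).item(); px=np.array([(280+(u+.5)*.3-.5,140+(v+.5)*.3-.5) for u,v in pts])
    C=np.array([(67,-52),(67,52),(-67,52),(-67,-52)])[:len(pts)]
    def g(p,zf=None):
        c,s=np.cos(p[3]),np.sin(p[3]); W=np.c_[C@np.array([[c,s],[-s,c]])+p[:2],np.full(len(C),p[2])]
        return np.array([w2px(d,w) for w in W])-px
    r=least_squares(lambda p:np.r_[g(p).ravel(),(p[:2]-[530.5,180.5])/4],[530,181,100,-.31]); print(r.x.round(2),r.cost.round(2))
fit("pics/s5.npy",[(212,325),(374,407),(456,264),(306,190)])
fit("pics/s6.npy",[(180,386),(328,474),(411,322)])
E
```

```text
[ 5.2767e+02  1.8562e+02  1.3672e+02 -3.1000e-01] 3.67
[ 5.3003e+02  1.7784e+02  6.9720e+01 -3.0000e-01] 1.67
```

Emit:
move_arm(targets="-1 0 0 0.3 0 0 0; -1 0 0 0.3 0 0 0")

```text
clock: 8.28
eef_pos: [529.1, 180.5, 67.1]
tool_rot: [-3.141, -0.001, -0.311]
force: [0.3, -0.1, -1.7]
width: 25.1
gripper_force: 59.9
```

Emit:
move_arm(targets="-1 0 0 0.3 0 0 0; -1 0 0 0.2 0 0 0")

```text
clock: 8.45
eef_pos: [528.6, 180.3, 61.7]
tool_rot: [3.141, 0.0, -0.311]
force: [0.6, 0.1, -1.8]
width: 24.9
gripper_force: 59.9
```

Emit:
move_arm(targets="-1 0 0 0.3 0 0 0; -1 0 0 0.3 0 0 0; -1 0 0 0 0 0 0")

```text
clock: 8.7
eef_pos: [528.8, 180.4, 59.9]
tool_rot: [-3.14, 0.0, -0.311]
force: [-9.8, -2.6, 32.7]
width: 25.0
gripper_force: 64.6
```

Emit:
move_arm(targets="-1 0 0 0.3 0 0 0; -1 0 0 0.3 0 0 0; -1 0 0 0 0 0 0")

```text
clock: 8.95
eef_pos: [529.5, 180.5, 58.8]
tool_rot: [-3.137, -0.002, -0.311]
force: [-19.2, -5.0, 72.9]
width: 24.8
gripper_force: 72.3
```

Stiff contact at 59.9, which is the flat-bed height I predicted (21.9 + 38), pressed to 73 N with the board level. I'll ease the pressure before letting go.

Emit:
move_arm(targets="-1 0 0 -0.3 0 0 0; -1 0 0 -0.3 0 0 0; -1 0 0 0 0 0 0; -1 0 0 0 0 0 0")

```text
clock: 9.28
eef_pos: [529.7, 180.6, 59.0]
tool_rot: [-3.14, -0.002, -0.311]
force: [-5.5, -2.0, 25.6]
width: 25.1
gripper_force: 65.7
```

Emit:
move_arm(targets="-1 0 0 -0.2 0 0 0; -1 0 0 0 0 0 0; -1 0 0 0 0 0 0")

```text
clock: 9.53
eef_pos: [529.5, 180.5, 59.0]
tool_rot: [-3.141, -0.001, -0.311]
force: [-2.3, -1.1, 10.8]
width: 25.2
gripper_force: 63.8
```

```bash
python3 - <<'E'
from h import *
d=grab("scene","pics/s7.png"); s=read_state(); print(s["eef_pos"],s["tool_rot"],s["width"],s["force"])
b=d["color"][200:320,310:430]; cv2.imwrite("pics/c7.png",cv2.resize(b,(600,600),interpolation=cv2.INTER_CUBIC)[:,:,::-1])
E
```

```text
[529.43228258 180.59064204  59.03001675] [-3.14057129e+00 -1.06743681e-03 -3.10555120e-01] 25.19493880170879 [-2.51798940e+00 -4.72990013e-03  1.14058838e+01]
```

View pics/c7.png

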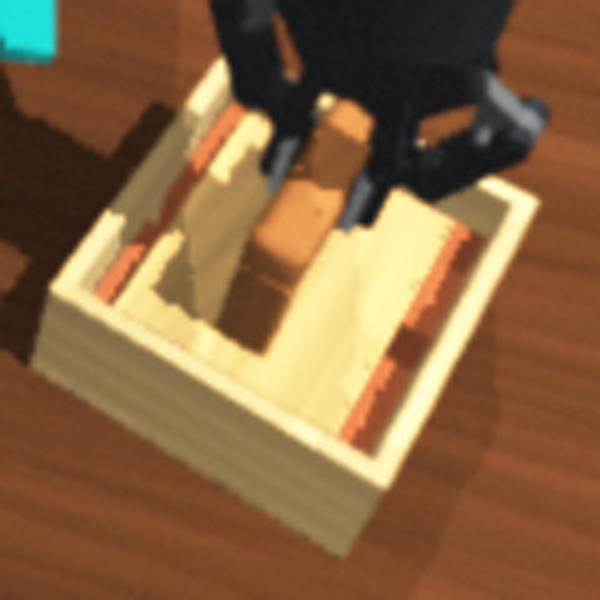

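The board sits level well below the rim. The terracotta is flat along both long sides, seen at (215,150)–(120,275) and (455,250)–(365,430), and nothing stands up. I'll release and retreat.

Emit:
move_arm(targets="-1 0 0 -0.1 0 0 0; 1 0 0 0 0 0 0; 1 0 0 0 0 0 0; 1 0 0 0 0 0 0; 1 0 0 0 0 0 0")

```text
clock: 10.0
eef_pos: [528.6, 180.3, 58.8]
tool_rot: [3.141, 0.0, -0.311]
force: [-0.3, -0.3, -0.3]
width: 72.3
gripper_force: 0.0
```

Emit:
move_arm(targets="1 0 0 0 0 0 0; 1 0 0 0 0 0 0; 1 0 0 0 0 0 0; 1 0 0 0 0 0 0")

```text
clock: 10.33
eef_pos: [528.8, 180.3, 59.1]
tool_rot: [3.142, -0.0, -0.311]
force: [-0.3, -0.2, -0.4]
width: 85.0
gripper_force: 0.0
```

Emit:
move_arm(targets="1 0 0 -1 0 0 0; 1 0 0 -2 0 0 0; 1 0 0 -3 0 0 0; 1 0 0 -3 0 0 0; 1 0 0 -3 0 0 0")

```text
clock: 10.75
eef_pos: [528.5, 180.1, 181.1]
tool_rot: [3.141, -0.0, -0.311]
force: [0.4, 0.9, 0.1]
width: 85.8
gripper_force: 0.0
```

Emit:
move_arm(targets="1 0 0 -2 0 0 0; 1 0 0 0 0 0 0; 1 0 0 0 0 0 0; 1 0 0 0 0 0 0")

```text
clock: 11.08
eef_pos: [528.1, 180.3, 198.9]
tool_rot: [3.141, 0.001, -0.311]
force: [-0.0, -0.4, -0.3]
width: 85.5
gripper_force: 0.0
```

```bash
python3 - <<'E'
from h import *
a=np.load("pics/s7.npy",allow_pickle=True).item()["color"]; d=cams.get_image("scene"); b=d["color"]
s=read_state(); print(s["clock"],s["eef_pos"],s["width"],s["force"])
# board/handle region: rows 245-300, cols 315-410 (gripper above left out)
r=np.s_[255:300,325:405]
x,y=[cv2.cvtColor(i[r],cv2.COLOR_RGB2GRAY).astype(np.float32) for i in(a,b)]
print("shift",cv2.phaseCorrelate(x,y),"mean diff",np.abs(x-y).mean())
E
```

```text
11.1333 [527.81767484 180.13797742 198.35209688] 85.35770178001341 [-0.04889831 -0.25755416  0.39176027]
shift ((0.01309618143086766, 0.4904106061358533), 1.0148027975029414) mean diff 2.0194445
```

The board stayed where it was after release: the image shift is at most 0.5 px and the tool force is near zero.

```bash
python3 -c "
from h import *
print(order.finish_job())"
```

```text
the job is handed in; nothing more can be done
None
```

The wide wooden tamper pressed the offcuts flat with up to 73 N, and I let go only after that; it now sits level on them in the bin, with the job handed in at about 11 s of the 35 s limit and no verdict returned.

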